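# Turn the tube rotator's cradle to the top and load the tube

### The arm

A 6-joint arm with a two-finger parallel gripper is mounted at the origin on a cart in front of the work surface, level with it; the furniture and walls round the work are solid. World frame = base frame: x ahead of the robot, y to its left, z up, the work surface at z = 0. Lengths are in m, angles in rad, forces in N, time in s.
With the tool pointing down it reaches from about 0.275 to 0.875 m from the base axis. Payload 12.5 kg.
Tool frame: the origin (TCP) lies at the very end of the fingers, on their centre line; the grasp point (between the pads) lies 19 mm behind it; x points along the fingers, y is the direction in which the jaws open and shut, and the axes are right-handed (so a half turn about x gives the same grasp; the last joint's range is limited). The gripper opens to 85 mm and grips with 20 to 120 N. Pads are 22 mm wide; open, the fingers measure 114 mm over their backs; the gripper's body (76 mm by 85 mm) begins 54 mm behind the grasp point. The pads swing forward as they close: fully open they stand 13 mm farther back than shut.
Start: joints at [-0.085, 0.351, 1.652, -0, 1.139, -0.085], TCP at [0.55, 0, 0.231] pointing down, gripper open.
Joint ranges: [-2.75, 2.75], [-0.79, 2.1], [0.01, 2.65], [-1.57, 4.71], [0.07, 3.14], [-2.87, 2.87]. Speed limits (rad/s): [2.22, 2.22, 2.79, 3.14, 3.14, 3.14].

### API

Orientations are given as a 3x3 rotation matrix whose columns are the frame's x, y, z axes.
In Python, from bench import manip gives the robot as it stands. Calls block until the motion is done:
- manip.move_ptp(position, orientation): joint-space move of the TCP to a pose.
- manip.move_l(position, attitude=None, max_speed=0.15): straight line of the TCP; attitude=None keeps the orientation; max_speed is the mean speed in m/s.
- manip.move_j(angles): joint-space move.
- manip.set_gripper(opening, effort=None): opening from 0.0 (shut) to 1.0 (fully open); effort is the grip in N (None keeps the last); returns when the fingers have stopped.
- manip.dwell(seconds).
- manip.inverse_kinematics(position, orientation): joint angles nearest the present ones, or None.
- manip.grab_frame(name): name is "scene" or "side" or "wrist"; returns (picture, depth): 480x640x3 uint8, red, green, blue; 480x640 float32, m along the optical axis (not along the pixel's ray), 0 where there is no reading.
- manip.get_calibration(name): a dict with "camera_matrix" (3x3 intrinsics, pixels), "R" (3x3) and "t" (3): a world point X has camera coordinates R X + t. Camera axes: x right, y down, z forward; pixel columns grow to the right and rows downward; lengths in m; the calibration is good to about 2 mm. A picture is of the moment at which its call begins: read the wrist's pose just before it. get_calibration takes no time and is no camera call; for the wrist camera it gives the pose at the moment of the call.
A pose or a line that the arm cannot do raises manip.Unreachable and nothing moves.
- manip.sign_off(): hands the job in, once; it reports no verdict.
Trained networks look in the newest picture that a camera, given by its name, has taken for a name from the list of things; names that differ only in an ending like _2 or _b are one class to them, and where a whole thing is asked for, a point or a joint stands for the part that bears it (a point fixed in the world has none). Each returns a list of dicts, best first, with "confidence" (0 to 1); they miss things now and then, are a little off and sometimes report something else, mostly with a low value. They report only what shows in the picture. A call takes as long as a camera call. They do not tell look-alikes from the thing itself.
- manip.look_for(camera, name): "at" ([x, y, z] in m, in world coordinates, good to about 4 mm: the middle of the surface that is visible of it).
Readings, each from a call of its own:
- manip.current_time(): time.
- manip.current_qpos(): joint angles.
- manip.current_joint_vel(): joint speeds.
- manip.current_joint_torque(): joint torques, N m.
- manip.current_ee_pos(): TCP position.
- manip.current_tcp_rot(): TCP orientation.
- manip.current_force(): force on the tool from outside, world axes, zero at the start.
- manip.current_ft_torque(): the same for the moment, N m.
- manip.current_grip_width(): opening from 0.0 (shut) to 1.0 (fully open).
Only numpy, scipy, OpenCV 4.12 (cv2) and the standard library are available. Lean on these libraries where they do the work, as an engineer would, in place of code of your own. Each camera call takes 0.05 s, during which the arm holds its last target. There are 200 camera calls.

### The job

Turn the tube rotator's drum on its axle until its loading cradle, the pair of orange saddles that is now turned away underneath, stands at the very top. Then take the blue-capped tube off its blue rest and lay it lengthwise in the cradle, its clear body in both saddles and the cap beyond them at either end, and leave it lying there with the cradle still at the top. Do not drop the tube, and leave the other things where they are.

Things in the scene. Friction and masses are not known exactly. Their poses are not given: they have to be found in the camera images.
- rotator: the white tube rotator, fixed to the worktop; origin on the worktop under the drum's centre. x: from the drum to the white drive housing behind it (x 76 to 134 mm, 120 mm wide, 158 mm tall); y: left as seen from the front; z: up. A grey guard 176 mm wide, 106 mm tall, stands in front at x = -83 to -88 mm
- axle (a point): centre of the drum, on its level steel axle (16 mm thick), 115 mm above the worktop; axes as the rotator's, so x runs along the axle. The drum: two white discs, 120 mm across, 8 mm thick, centred at x = -32 and +32 mm, 56 mm free between them; five steel cross-bars join them
- bar_180 (a point): middle of the cross-bar opposite the cradle; turns with the drum. The five bars are 10 mm thick, 50 mm from the axle, at 60, 120, 180, 240, 300 degrees round from the cradle. To turn the drum, reach down between the discs and push a bar, or take a disc's rim. It needs about 0.12 N m (2.5 N at a bar), does not coast, stays where left, turns without end either way
- drum (a joint): turn of the drum, rad: 0 or any whole turn has the cradle at the very top; growing values turn it clockwise as seen from the front. A point of the drum at radius r, at angle a clockwise from the top, lies at y = -r sin a, z = r cos a in the frame of axle. It starts at 1.8 to 4.48: the cradle underneath
- cradle (a point): place of the tube's axis in the cradle, midway between its saddles, 81 mm from the axle; turns with the drum. x: along the axle, as the tube lies; z: outward, up when the cradle is at the top. Two orange 90-degree V saddles, on the disc rims (x = -36 to -28 and 28 to 36 mm), reach 21 mm either side, nearly as high as this point; between them it is open down to the axle
- tube_mid (a point): middle of the loose tube's clear body, on its axis, 50 mm from its foot; z: from foot to cap. Tube 113 mm long, body 27 mm thick, blue cap 34 mm thick on the last 15 mm, 28 to 49 g. It lies level in the rest, this point 55 mm above the worktop; take it here, across, from above. In the cradle this point belongs at cradle; the cap may point either way
- rest_seat (a point): place of the tube's axis in the blue rest, midway between its two V saddles (64 mm apart along x, 56 mm free between them down to the base), 55 mm above the worktop. Fixed; base 90x60x8 mm; the saddles reach 21 mm either side of the tube's axis, nearly as high as it
- calculator: dark pocket calculator lying flat at the left, 150x102x21 mm; origin under its centre
- microplate: white 96-well plate lying flat at the right, 85x128x15 mm; origin under its centre
- bottle: clear laboratory bottle with a blue cap, standing at the right, 69 mm wide, 140 mm tall; origin under its centre
- cup: small white cup upside down behind the work, 31 mm wide, 32 mm tall; origin under its centre
Mind the look-alikes: they are no part of the job. There is more than one size of the part that bears tube_mid; the job needs the largest.

How it is judged:
By the outcome, as a careful person would: the job done as asked, in the order asked, and still so for the second after the job is handed in, with the robot touching nothing.
It also fails if it takes over 56 s, if anything falls off the work surface, if the arm or the gripper's body presses on something with over 40 N, if the wrist force passes 120 N, or if a joint passes its speed limit or range.

## Working session

There is one attempt and no reset: what is moved stays moved. The work goes in short steps, each a Python script; the robot and the scene stay as the last script left them, time stands still between calls to the robot, and variables do not carry over. Pictures are saved under pics/ and viewed, about 8 in all and at most 12, crops included, and the job is handed in when it is done.

```bash
mkdir -p pics; ls; cat > h.py <<'E'
import numpy as np, cv2
from bench import manip as m
def save(im,n): cv2.imwrite('pics/'+n+'.png',cv2.cvtColor(im,cv2.COLOR_RGB2BGR))
def cloud(n,cal=None):
    cal=cal or m.get_calibration(n); im,d=m.grab_frame(n); K=np.array(cal['camera_matrix']); R=np.array(cal['R']); t=np.array(cal['t'])
    v,u=np.mgrid[:480,:640]; P=np.stack([(u-K[0,2])/K[0,0]*d,(v-K[1,2])/K[1,1]*d,d],-1)
    W=(P-t)@R; W[d==0]=np.nan
    return im,W
E
python3 - <<'E'
from h import *
print(m.current_time())
for n in ['scene','side']:
    im,W=cloud(n); save(im,n+'1'); np.savez('pics/'+n,im=im,W=W)
    for k in ['rotator','axle','drum','cradle','bar_180','tube_mid','rest_seat','calculator','microplate','bottle','cup']:
        try: print(n,k,[(np.round(r['at'],3).tolist(),round(r['confidence'],2)) for r in m.look_for(n,k)[:4]])
        except Exception as e: print(n,k,e)
print(m.current_time())
E
```

```text
pics
0.0
scene rotator [([0.501, 0.137, 0.097], 0.8), ([0.428, -0.442, 0.019], 0.43)]
scene axle [([0.507, 0.144, 0.096], 0.85)]
scene drum [([0.486, 0.137, 0.128], 0.55)]
scene cradle [([0.486, 0.135, 0.13], 0.63)]
scene bar_180 [([0.485, 0.133, 0.132], 0.7)]
scene tube_mid []
scene rest_seat []
scene calculator [([0.402, 0.424, 0.016], 0.69), ([0.501, 0.138, 0.101], 0.44)]
scene microplate [([0.427, -0.443, 0.015], 0.68)]
scene bottle []
scene cup []
side rotator [([0.537, 0.083, 0.054], 0.96)]
side axle [([0.53, 0.082, 0.044], 0.82), ([0.693, -0.374, 0.084], 0.39)]
side drum [([0.508, 0.108, 0.127], 0.64)]
side cradle [([0.506, 0.104, 0.117], 0.64)]
side bar_180 [([0.508, 0.108, 0.124], 0.64), ([0.695, -0.374, 0.085], 0.34), ([0.501, -0.144, 0.059], 0.21)]
side tube_mid [([0.505, -0.142, 0.058], 0.85), ([0.646, -0.143, 0.019], 0.74), ([0.56, -0.274, 0.018], 0.72), ([0.509, 0.104, 0.12], 0.52)]
side rest_seat [([0.506, -0.146, 0.007], 0.83)]
side calculator [([0.402, 0.398, 0.011], 0.69)]
side microplate [([0.449, -0.423, 0.012], 0.62)]
side bottle [([0.692, -0.372, 0.086], 0.63)]
side cup [([0.717, 0.063, 0.018], 0.7)]
1.2
```

View pics/scene1.png

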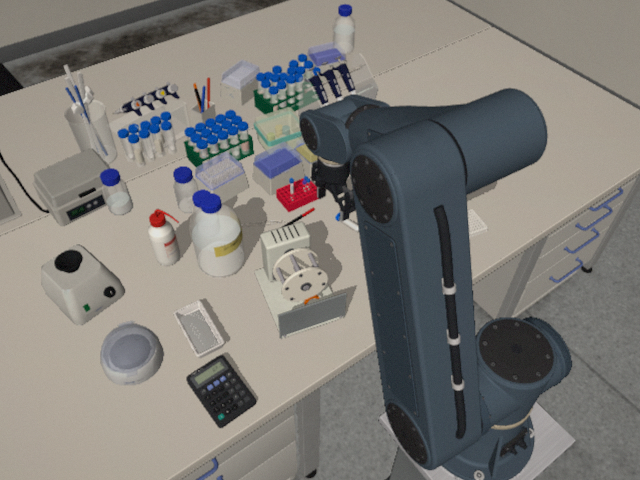

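View pics/side1.png

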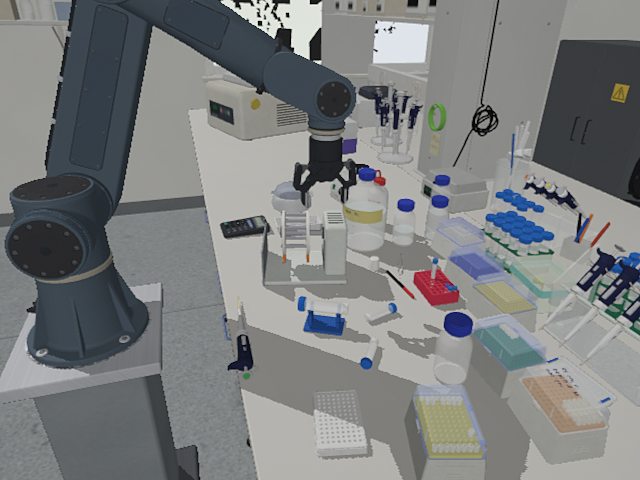

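The scene picture shows the white rotator with its drum at about (300,280) and one orange saddle low right at (313,298). The side picture shows both saddles at the bottom, (283,260) and (308,258). The tube lies on the blue rest at (322,310) with its cap on the robot side, and two look-alike tubes lie at (380,312) and (370,352).

```bash
python3 - <<'E'
from h import *
A=np.load('pics/scene.npz');B=np.load('pics/side.npz')
for n,D in [('scene',A),('side',B)]:
    W=D['W'];im=D['im'].astype(int);
    near=(abs(W[...,0]-.53)<.18)&(abs(W[...,1]-.13)<.14)
    top=near&(abs(W[...,2]-.158)<.006)&(W[...,0]>.54)
    p=W[top][:,:2]
    if len(p)>20: print(n,'housing top',len(p),cv2.minAreaRect(p.astype(np.float32)),p.mean(0),np.median(W[top][:,2]))
    g=near&(W[...,2]>.03)&(W[...,2]<.1)&(W[...,0]<.46); p=W[g][:,:2]
    if len(p)>20: print('guard',len(p),cv2.minAreaRect(p.astype(np.float32)),W[g][:,2].max())
    o=near&(im[...,0]>150)&(im[...,2]<110)&(im[...,0]-im[...,2]>70)&(W[...,2]>.01)
    v,u=np.where(o); print('orange',o.sum(), np.round(W[o].mean(0),3) if o.any() else '', np.round(np.c_[u,v,W[o]*1000][::6]).astype(int).tolist()[:25])
    r=(abs(W[...,0]-.505)<.12)&(abs(W[...,1]+.142)<.09)&(W[...,2]>.035)&(W[...,2]<.09)
    p=W[r]; 
    if len(p)>20:
        print('tube',len(p),cv2.minAreaRect(p[:,:2].astype(np.float32)),p.max(0),p.min(0))
    c=r&(im[...,2]-im[...,0]>60); print('cap',c.sum(),np.nanmean(W[c],0))
c=m.get_calibration('wrist');R=np.array(c['R']);print('wristcam pos',-R.T@c['t'],'axis',R[2],'x',R[0],np.array(c['camera_matrix'])[0,0])
print(m.current_ee_pos(),m.current_tcp_rot())
im,W=cloud('wrist');save(im,'wrist1')
E
```

```text
scene housing top 982 ((0.6251697540283203, 0.17124350368976593), (0.2547091245651245, 0.12947313487529755), 59.208675384521484) [0.61694551 0.12475977] 0.15847144748097053
guard 1074 ((0.42638784646987915, 0.14883920550346375), (0.17549024522304535, 0.012705354019999504), 76.06095123291016) 0.0999992673169372
orange 141 [0.628 0.212 0.098] [[316, 188, 607, 8, 268], [220, 247, 686, 249, 135], [216, 248, 692, 258, 131], [222, 248, 686, 245, 128], [219, 249, 691, 251, 124], [215, 250, 696, 260, 121], [221, 250, 687, 248, 121], [215, 251, 691, 262, 123], [221, 251, 684, 250, 121], [227, 251, 681, 235, 114], [219, 252, 689, 253, 115], [225, 252, 684, 239, 110], [217, 253, 692, 258, 111], [223, 253, 685, 245, 108], [217, 254, 695, 257, 103], [223, 254, 686, 245, 104], [219, 255, 690, 255, 103], [315, 295, 472, 108, 56], [312, 297, 471, 118, 56], [318, 297, 467, 102, 48], [317, 298, 485, 92, 14], [309, 299, 474, 125, 50], [305, 301, 477, 135, 46], [307, 302, 489, 121, 16]]
cap 0 [nan nan nan]
side housing top 461 ((0.6383424401283264, 0.12046992778778076), (0.18174375593662262, 0.131649136
[... 332 characters left out ...]
470, 103, 48], [284, 262, 468, 96, 46]]
tube 682 ((0.5023623108863831, -0.14069008827209473), (0.03278772160410881, 0.11266002058982849), 60.783687591552734) [ 0.55777691 -0.10059528  0.07338533] [ 0.44857266 -0.17407383  0.03522361]
cap 132 [ 0.47257972 -0.13155589  0.05676991]
wristcam pos [0.55025746 0.08000084 0.37400631] axis [-1.32030518e-04 -3.09229757e-01 -9.50987350e-01] x [ 9.99999640e-01 -8.37728653e-04  1.33566611e-04] 337.8912390909736
[5.49969532e-01 5.56218584e-05 2.31262557e-01] [[-5.48588874e-05  9.99999993e-01  1.04710083e-04]
 [-2.81069766e-05  1.04708541e-04 -9.99999994e-01]
 [-9.99999998e-01 -5.48618302e-05  2.81012322e-05]]<stdin>:17: RuntimeWarning: Mean of empty slice
```

View pics/wrist1.png

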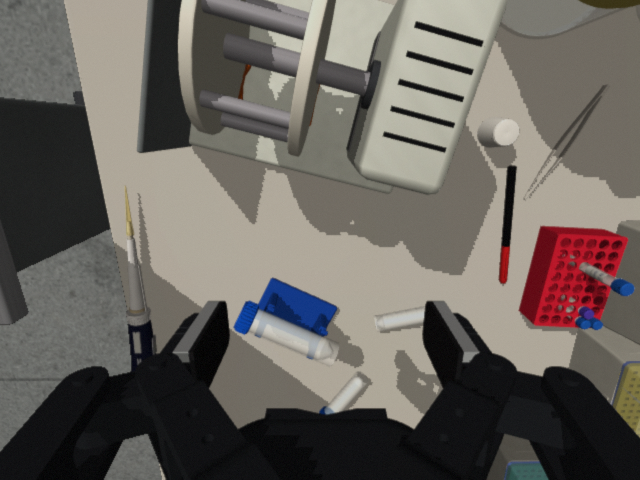

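The wrist picture shows the drum with its gap and bars at (200-320, 0-140), the housing at (430,90), and the tube on the rest at (290,335) with its cap at (248,318), towards the robot. Next I'll take a view aligned above the drum and another above the rest.

```bash
cat >> h.py <<'E'
def tubefit(W,im,c=(.502,-.141)):
    # body/cap points above rest saddles
    r=(np.hypot(W[...,0]-c[0],W[...,1]-c[1])<.085)&(W[...,2]>.058)&(W[...,2]<.085)
    p=W[r]; i=im[r].astype(int); q=cv2.minAreaRect(p[:,:2].astype(np.float32))
    cap=i[:,2]-i[:,0]>60
    body=p[~cap]; mu=body[:,:2].mean(0); d=np.linalg.svd(body[:,:2]-mu,full_matrices=False)[2][0]
    if d@(p[cap][:,:2].mean(0)-mu)<0: d=-d
    s=(p[:,:2]-mu)@d; lo,hi=np.percentile(s,[.5,99.5]); l=(p[:,:2]-mu)@[-d[1],d[0]]
    print('tube n',len(p),'yaw',np.degrees(np.arctan2(d[1],d[0])),'len',hi-lo,'mu',mu,'foot',mu+lo*d,'captip',mu+hi*d,'mid(foot+50)',mu+(lo+.05)*d,'mid(tip-63)',mu+(hi-.063)*d,'ztop body',np.percentile(body[:,2],95),'captop',np.percentile(p[cap][:,2],95), 'rect',q)
def rotfit(W,c=(.509,.128),th=-14.):
    t=np.radians(th);X=np.array([np.cos(t),np.sin(t)]);Y=np.array([-X[1],X[0]])
    P=W.reshape(-1,3);P=P[~np.isnan(P[:,0])];x=(P[:,:2]-c)@X;y=(P[:,:2]-c)@Y
    for n,k in [('housing',(x>.06)&(x<.15)&(abs(y)<.075)&(abs(P[:,2]-.158)<.005)),('guard',(x>-.1)&(x<-.07)&(abs(y)<.1)&(abs(P[:,2]-.104)<.005)),('disc',(abs(x)<.05)&(abs(y)<.07)&(P[:,2]>.167)&(P[:,2]<.18))]:
        if k.sum()<30: print(n,'few');continue
        print(n,k.sum(),'x',np.percentile(x[k],[1,50,99]).round(4),'y',np.percentile(y[k],[1,50,99]).round(4),'z',np.percentile(P[k][:,2],[50,99]).round(4),cv2.minAreaRect(P[k][:,:2].astype(np.float32)))
    return P,x,y
def R_(th,tau=0.):
    X=np.array([np.cos(th),np.sin(th),0]);Y=np.array([-X[1],X[0],0]);Z=np.array([0,0,1.])
    a=np.sin(tau)*Y-np.cos(tau)*Z
    return np.c_[a,np.cross(X,a),X]
E
python3 - <<'E'
from h import *
im,W=cloud('wrist');tubefit(W,im);rotfit(W)
th=np.radians(-14)
m.move_ptp([.49,.13,.29],R_(th)); print(m.current_time(),m.current_qpos())
im,W=cloud('wrist');save(im,'drum');np.savez('pics/drum',im=im,W=W)
rotfit(W)
for k in ['axle','drum','bar_180','cradle']: print(k,[(np.round(r['at'],3).tolist(),round(r['confidence'],2)) for r in m.look_for('wrist',k)[:3]])
E
```

```text
tube n 2436 yaw 153.29480062216422 len 0.11212300161047833 mu [ 0.51579279 -0.13327599] foot [ 0.56003322 -0.15553164] captip [ 0.45987031 -0.10514355] mid(foot+50) [ 0.51536669 -0.13306164] mid(tip-63) [ 0.51615014 -0.13345576] ztop body 0.0691437891889402 captop 0.07189840138704905 rect ((0.5083369612693787, -0.1336117684841156), (0.02973196841776371, 0.11327684670686722), 61.590484619140625)
housing 17554 x [0.0789 0.1057 0.1325] y [-0.0581 -0.0008  0.0475] z [0.158  0.1601] ((0.6108837127685547, 0.09884865581989288), (0.11338896304368973, 0.056299563497304916), 75.87789916992188)
guard 1619 x [-0.0863 -0.0825 -0.0809] y [-0.0871 -0.0314  0.0149] z [0.105  0.1074] ((0.4190867245197296, 0.11349402368068695), (0.1059059128165245, 0.006611815188080072), 76.2127914428711)
disc 4736 x [-0.0339  0.0073  0.0373] y [-0.0297  0.0034  0.0224] z [0.1708 0.1759] ((0.5093632340431213, 0.12393495440483093), (0.05827568098902702, 0.07225530594587326), 75.85792541503906)
2.3083 [ 1.66974174e-01  2.14623501e-01  1.68550894e+00 -1.30948249e-04
  1.24162504e+00 -1.15728861e+00]
housing 5900 x [0.0783 0.1018 0.1315] y [-0.0582 -0.0013  0.0554] z [0.1579 0.1599] ((0.6109443306922913, 0.10111186653375626), (0.11760416626930237, 0.057341016829013824), 75.63468933105469)
guard 1005 x [-0.0867 -0.0844 -0.0818] y [-0.0869 -0.0054  0.084 ] z [0.1056 0.1074] ((0.42690035700798035, 0.1470988392829895), (0.17507509887218475, 0.004853136837482452), 76.1282730102539)
disc 2030 x [-0.0351 -0.0037  0.0366] y [-0.0298  0.0066  0.0271] z [0.1706 0.1758] ((0.5088353753089905, 0.12688787281513214), (0.06160188838839531, 0.07406549155712128), 76.58643341064453)
axle [([0.533, 0.126, 0.124], 0.93)]
drum [([0.516, 0.121, 0.144], 0.94)]
bar_180 [([0.518, 0.124, 0.139], 0.89)]
cradle [([0.518, 0.127, 0.141], 0.94)]
```

View pics/drum.png

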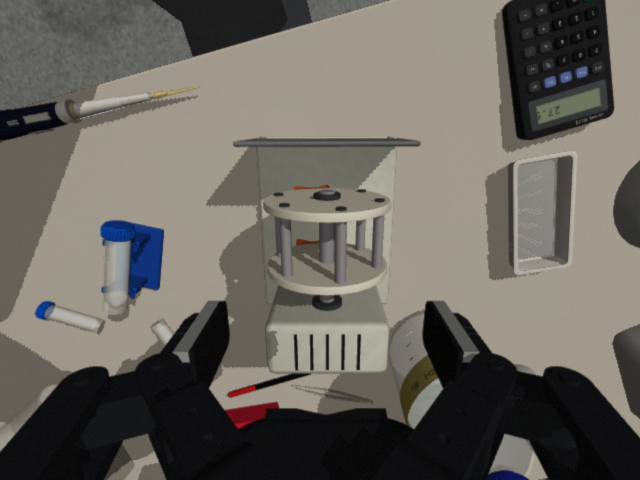

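The view shows the drum's bars and the gap between its discs around (325,240), with the orange saddles low on the -y side at (310,187) and (305,242). I'll fit the drum angle to the cloud of bars.

```bash
cat >> h.py <<'E'
C=np.array([.5087,.1266,.115]);TH=np.radians(-13.9)
def drumfit(W,dz=0,dy=0):
    P=W.reshape(-1,3);P=P[~np.isnan(P[:,0])]-C; X=np.array([np.cos(TH),np.sin(TH)]);Y=np.array([-X[1],X[0]])
    x=P[:,:2]@X;y=P[:,:2]@Y-dy;z=P[:,2]-dz;r=np.hypot(y,z)
    k=(abs(x)<.022)&(r>.040)&(r<.058);y,z=y[k],z[k]
    best=[]
    for phi in np.radians(np.arange(0,360,.25)):
        a=phi+np.radians([60,120,180,240,300]); d=np.hypot(y[:,None]+.05*np.sin(a),z[:,None]-.05*np.cos(a))
        best.append((np.minimum(abs(d.min(1)-.005),.01).mean(),phi))
    b=min(best); return k.sum(),b[0],b[1],np.degrees(b[1])
def pose(a,r,th_tau,x=0.,dtip=.019,y0=0):
    """TCP pose: grasp point at drum angle a (clockwise), radius r; tool tilt tau"""
    R=R_(TH,th_tau); X=R[:,2];Y=np.array([-X[1],X[0],0])
    g=C+x*X-r*np.sin(a)*Y+np.array([0,0,r*np.cos(a)]); return g+R[:,0]*dtip,R
E
python3 - <<'E'
from h import *
D=np.load('pics/drum.npz');W=D['W'];im=D['im']
for dy in (-.002,0,.002):
  for dz in (-.002,0,.002): print(dy,dz,drumfit(W,dz,dy))
tubefit(W,im)
W2=W.copy()
i=im.astype(int);o=(i[...,0]>140)&(i[...,0]-i[...,2]>80);P=W[o]-C;X=np.array([np.cos(TH),np.sin(TH)]);Y=np.array([-X[1],X[0]])
k=(np.hypot(P[:,0],P[:,1])<.08);P=P[k];x=P[:,:2]@X
for s in (-1,1):
    q=abs(x-s*.032)<.012;print('orange',q.sum(),P[q][:,:2].mean(0)@Y,P[q][:,2].mean())
# reachability of strokes
for a in np.radians([32,0,-30,-60]):
  for tau in (0,.5*a,.7*a):
    p,R=pose(a,.05,tau); q=m.inverse_kinematics(p,R); print(round(np.degrees(a)),round(np.degrees(tau)),None if q is None else np.round(q,2))
E
```

```text
-0.002 -0.002 (np.int64(1899), np.float64(0.001961485850304747), np.float64(2.901609881440573), np.float64(166.25000000000003))
-0.002 0 (np.int64(1930), np.float64(0.0009825773174560641), np.float64(2.901609881440573), np.float64(166.25000000000003))
-0.002 0.002 (np.int64(1930), np.float64(0.0014956794512865045), np.float64(2.8841565889206295), np.float64(165.25))
0 -0.002 (np.int64(1924), np.float64(0.0017319497392893686), np.float64(2.9277898202204877), np.float64(167.75))
0 0 (np.int64(1930), np.float64(0.0004351391633904842), np.float64(2.91469985083053), np.float64(167.0))
0 0.002 (np.int64(1930), np.float64(0.0013129467028358045), np.float64(2.8885199120506155), np.float64(165.5))
0.002 -0.002 (np.int64(1885), np.float64(0.0019471778637270858), np.float64(2.9408797896104453), np.float64(168.5))
0.002 0 (np.int64(1930), np.float64(0.001045458155564375), np.float64(2.9277898202204877), np.float64(167.75))
0.002 0.002 (np.int64(1930), np.float64(0.0014801619106057401), np.float64(2.923426497090502), np.float64(167.5))
tube n 2140 yaw 153.58405916367352 len 0.1128865024478724 mu 
[... 307 characters left out ...]
629456), 62.921573638916016)
orange 0 nan nan
orange 0 nan nan
32 0 [ 0.11  0.4   1.83 -0.    0.9  -1.22]
32 16 [-0.02  0.38  1.9   0.37  0.83 -1.6 ]
32 22 [-0.08  0.38  1.93  0.53  0.83 -1.77]
0 0 [ 0.16  0.41  1.8  -0.    0.93 -1.17]
0 0 [ 0.16  0.41  1.8  -0.    0.93 -1.17]
0 0 [ 0.16  0.41  1.8  -0.    0.93 -1.17]
-30 0 [ 0.2   0.44  1.77 -0.    0.93 -1.13]
-30 -15 [ 0.3   0.51  1.69 -0.25  1.1  -0.9 ]
-30 -21 [ 0.34  0.54  1.65 -0.33  1.18 -0.83]
-60 0 [ 0.23  0.48  1.76 -0.    0.9  -1.1 ]
-60 -30 [ 0.41  0.64  1.57 -0.43  1.29 -0.72]
-60 -42 [ 0.46  0.73  1.5  -0.54  1.46 -0.65]<stdin>:10: RuntimeWarning: Mean of empty slice.
  ret = um.true_divide(
  ret = ret.dtype.type(ret / rcount)
```

```bash
cat >> h.py <<'E'
def stroke(a0,a1,k=.5,n=7):
    m.set_gripper(.36,25)
    p,R=pose(a0,.05,k*a0,dtip=-.055); m.move_ptp(p,R)
    p,R=pose(a0,.05,k*a0); m.move_l(p,R,.12); print('in',np.round(m.current_force(),1))
    m.set_gripper(0,25); print('grip',m.current_grip_width(),np.round(m.current_force(),1))
    for a in np.linspace(a0,a1,n+1)[1:]:
        p,R=pose(a,.05,k*a); m.move_l(p,R,.12); print(round(np.degrees(a)),np.round(m.current_force(),1))
    m.set_gripper(.36)
    p,R=pose(a1,.05,k*a1,dtip=-.055); m.move_l(p,R,.15); print('t',m.current_time())
E
python3 - <<'E'
from h import *
r=np.radians
stroke(r(47),r(-40))
p,R=pose(0,.05,0); m.move_ptp([.49,.13,.29],R_(TH))
im,W=cloud('wrist');print(drumfit(W))
E
```

```text
in [ 0.3 -0.5  0.3]
grip 0.105999043752976 [-2.  -2.7  7.3]
35 [-3.7 -6.9 10.2]
22 [-2.2 -4.5 13.8]
10 [-1.3 -1.5 12.9]
-3 [-0.  -0.4 11.1]
-15 [4.6 0.  7.8]
-28 [6.3 0.4 5.3]
-40 [ 8.3 -0.2  3.5]
t 7.7583
(np.int64(1784), np.float64(0.0004419893708781595), np.float64(1.361356816555577), np.float64(78.0))
```

```bash
python3 - <<'E'
from h import *
r=np.radians
stroke(r(18),r(-60))
m.move_ptp([.49,.13,.29],R_(TH))
im,W=cloud('wrist');print(drumfit(W),drumfit(W,.001),drumfit(W,0,.001));save(im,'drum2');np.savez('pics/drum2',im=im,W=W)
P=W.reshape(-1,3);i=im.reshape(-1,3).astype(int);k=~np.isnan(P[:,0])&(i[:,0]>120)&(i[:,0]-i[:,2]>70);P=P[k]-C
X=np.array([np.cos(TH),np.sin(TH)]);Y=np.array([-X[1],X[0]]);x=P[:,:2]@X;y=P[:,:2]@Y
for s in (-1,1):
    q=(abs(x-s*.032)<.012)&(abs(y)<.04)&(P[:,2]>0); print(q.sum(),'x',np.percentile(x[q],[2,50,98]).round(4),'y',np.percentile(y[q],[1,50,99]).round(4),'z',np.percentile(P[q][:,2],[2,50,98]).round(4))
    for sd in (-1,1):
        w=q&(y*sd>.013); print('  side',sd,np.percentile(P[w][:,2],[50,90,98]).round(4),'y ext',np.percentile(sd*y[w],98).round(4))
E
```

```text
in [-0.1  0.6  0.9]
grip 0.10548263178634973 [-1.4 -0.6  5.7]
7 [ 0.3 -1.2  5.6]
-4 [ 1.3 -0.4  7.9]
-15 [3.1 0.7 6.8]
-27 [ 5.1 -0.3  3.2]
-38 [ 5.1 -0.1  3.2]
-49 [6.6 0.3 2.3]
-60 [ 5.6 -0.7  0.9]
t 12.775
(np.int64(1350), np.float64(0.0004324762350195031), np.float64(3.1066860685499065), np.float64(178.0)) (np.int64(1350), np.float64(0.0007626457448309329), np.float64(6.243915399009714), np.float64(357.75)) (np.int64(1350), np.float64(0.0006655597786226995), np.float64(6.257005368399671), np.float64(358.5))
598 x [-0.035  -0.0332 -0.0277] y [-0.0159  0.0003  0.023 ] z [0.0588 0.069  0.0797]
  side -1 [0.0788 0.0799 0.0805] y ext 0.0167
  side 1 [0.0754 0.0782 0.0792] y ext 0.0232
633 x [0.0287 0.0299 0.036 ] y [-0.0157  0.0003  0.0224] z [0.0571 0.0668 0.0792]
  side -1 [0.0787 0.0801 0.0807] y ext 0.0165
  side 1 [0.0736 0.0781 0.0787] y ext 0.0225
```

View pics/drum2.png

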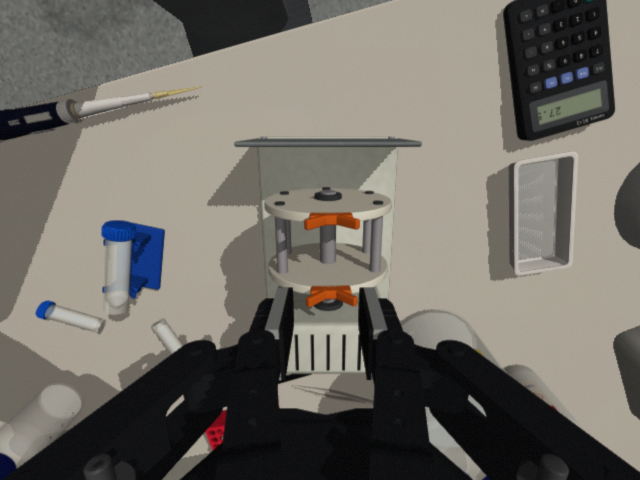

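The cradle is up, with saddles at (331,220) and (331,296), but the drum stands about 2° past the top. I'll correct it through the same bar.

```bash
cat >> h.py <<'E'
def saddles(W,im):
    P=W.reshape(-1,3);i=im.reshape(-1,3).astype(int);k=~np.isnan(P[:,0])&(i[:,0]>120)&(i[:,0]-i[:,2]>70);P=P[k]-C
    X=np.array([np.cos(TH),np.sin(TH)]);Y=np.array([-X[1],X[0]]);x=P[:,:2]@X;y=P[:,:2]@Y
    for s in (-1,1):
        q=(abs(x-s*.032)<.012)&(abs(y)<.04)&(P[:,2]>0)
        print('saddle',s,'x',np.percentile(x[q],[2,98]).round(4),'y',np.percentile(y[q],[1,50,99]).round(4),'ztops R,L',[np.percentile(P[q&(y*d>.013)][:,2],95).round(4) for d in (-1,1)],'zmin',np.percentile(P[q][:,2],3).round(4))
E
python3 - <<'E'
from h import *
r=np.radians
stroke(r(-62),r(-58),n=1)
m.move_ptp([.49,.13,.29],R_(TH))
im,W=cloud('wrist');print(drumfit(W));saddles(W,im)
# over the tube, same hand orientation, closer
t=np.radians(-26.5); m.set_gripper(.95)
m.move_ptp([.515,-.134,.19],R_(t)); print(m.current_time())
im,W=cloud('wrist');save(im,'tube');np.savez('pics/tube',im=im,W=W);tubefit(W,im,(.51,-.135))
i=im.astype(int);P=W[(i[...,2]-i[...,0]>60)];P=P[(np.hypot(P[:,0]-.515,P[:,1]+.134)<.06)]
s=P[(P[:,2]>.03)&(P[:,2]<.05)];b=P[(P[:,2]<.012)&(P[:,2]>.003)]
print('base rect',cv2.minAreaRect(b[:,:2].astype(np.float32)),len(b),'saddle',len(s),np.percentile(s[:,2],98) if len(s) else '')
E
```

```text
in [ 0.  -0.4 -0.3]
grip 0.10718369851973623 [0.4 1.  2.9]
-58 [0.8 5.  2.8]
t 16.5583
(np.int64(1347), np.float64(0.00043379885479258307), np.float64(3.1590459461097367), np.float64(181.0))
saddle -1 x [-0.035  -0.0276] y [-0.0196 -0.0044  0.0186] ztops R,L [np.float64(0.0789), np.float64(0.0798)] zmin 0.0589
saddle 1 x [0.0286 0.036 ] y [-0.0196 -0.0031  0.0183] ztops R,L [np.float64(0.0789), np.float64(0.0797)] zmin 0.0575
18.825
tube n 4368 yaw 153.34912178398255 len 0.11215732940991104 mu [ 0.51257776 -0.13700711] foot [ 0.55779504 -0.15970048] captip [ 0.45755373 -0.10939198] mid(foot+50) [ 0.51310723 -0.13727283] mid(tip-63) [ 0.51386037 -0.13765081] ztop body 0.06936033913121738 captop 0.07218237580233038 rect ((0.5078782439231873, -0.13524116575717926), (0.03350313752889633, 0.11346323788166046), 62.889793395996094)
base rect ((0.511124312877655, -0.1359441876411438), (0.05863536521792412, 0.08841641247272491), 63.20688247680664) 2042 saddle 49 0.049960625262555916
```

View pics/tube.png

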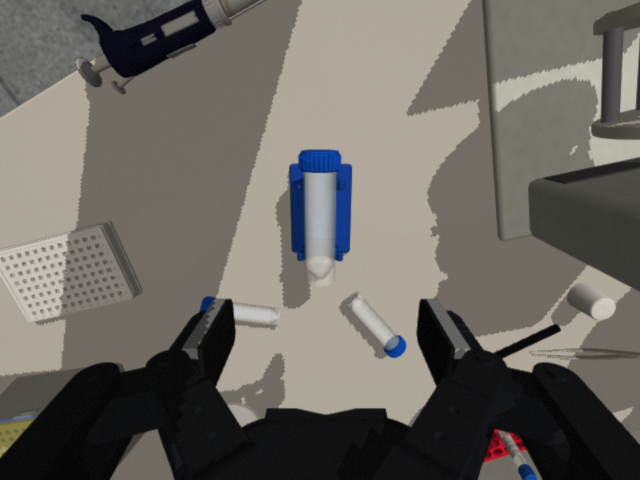

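The tube lies straight on its rest at (320,225) with its cap at (320,160), and the base fit agrees with it on yaw (-26.7°). The drum is about 1° over the other way, so I'll make one fine correction and then lift the tube.

```bash
python3 - <<'E'
from h import *
r=np.radians
m.move_l([.515,-.134,.26]); m.move_ptp([.49,.13,.29],R_(TH))
stroke(r(-59.5),r(-59),n=1)
m.move_ptp([.49,.13,.29],R_(TH))
im,W=cloud('wrist');f=drumfit(W);print(f);saddles(W,im)
m.set_gripper(.7)
t=np.radians(-26.7);m.move_ptp([.513,-.137,.13],R_(t)); m.move_l([.513,-.137,.036],None,.12); print('in',np.round(m.current_force(),1))
m.set_gripper(0,25); print('grip',m.current_grip_width(),np.round(m.current_force(),1))
m.move_l([.513,-.137,.17],None,.12); print('lift',m.current_grip_width(),np.round(m.current_force(),1),m.current_time())
im,W=cloud('wrist');save(im,'held');im,W=cloud('side');save(cv2.resize(im[130:350,220:460],None,fx=2.5,fy=2.5),'held_side')
E
```

```text
in [ 0.1  0.3 -0.6]
grip 0.10589037284599065 [0.1 0.7 3.5]
-59 [2.7 4.8 3.4]
t 23.9667
(np.int64(1360), np.float64(0.0004508253393895628), np.float64(3.1372293304598076), np.float64(179.75000000000003))
saddle -1 x [-0.035  -0.0275] y [-0.0182 -0.0028  0.0201] ztops R,L [np.float64(0.0796), np.float64(0.0792)] zmin 0.0589
saddle 1 x [0.0286 0.0361] y [-0.0181 -0.0015  0.02  ] ztops R,L [np.float64(0.0795), np.float64(0.0791)] zmin 0.0579
in [0.3 0.2 0.3]
grip 0.3079404474779588 [-4.  -6.4  5.5]
lift 0.3068853763968979 [-0.3 -0.9  0.1] 28.7833
```

View pics/held.png

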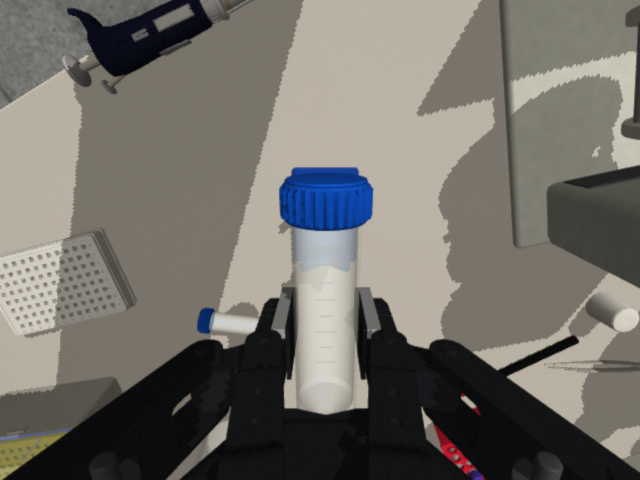

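View pics/held_side.png

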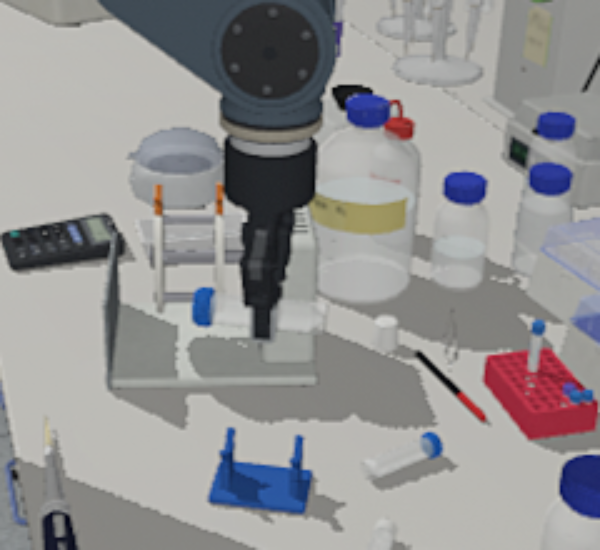

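The tube is held level across the jaws: cap at (325,200) in the wrist view, and in the side view it is clear of the rest. Next I measure its offset in the hand, carry it over and lower it.

```bash
python3 - <<'E'
from h import *
p=np.array(m.current_ee_pos());R=np.array(m.current_tcp_rot())
im,W=cloud('wrist');T=(W-p)@R  # tool coords
i=im.astype(int);k=(T[...,0]>-.06)&(T[...,0]<.02)&(abs(T[...,1])<.03)&(T[...,2]<-.02)&(T[...,2]>-.09)
c=k&(i[...,2]-i[...,0]>60);q=T[c];b=T[k&~c&(abs(T[...,1])<.004)&(T[...,2]>-.046)]
print('cap z',np.percentile(q[:,2],[1,99]),'y',np.percentile(q[:,1],[1,99]),'xmin',np.percentile(q[:,0],2))
print('body top x vs z',np.polyfit(b[:,2],b[:,0],1),len(b))
off=-np.percentile(q[:,2],1)-.063; print('tube_mid off toward cap',off)
off=np.clip(off,-.005,.005)
m.move_l(p+[0,0,.11],None,.2)
P0,R0=pose(0,.081,0,x=off)   # shift +x so that tube_mid is at cradle
m.move_ptp(P0+[0,0,.07],R0); print(m.current_force().round(1) if hasattr(m.current_force(),'round') else m.current_force(),m.current_time())
im,W=cloud('side');save(cv2.resize(im[130:350,220:460],None,fx=2.5,fy=2.5),'above')
m.move_l(P0+[0,0,.006],None,.1)
f0=np.array(m.current_force())
for dz in np.arange(.005,-.0035,-.001):
    m.move_l(P0+[0,0,dz],None,.03); f=np.array(m.current_force())-f0; print(round(dz,4),f.round(1))
    if f[2]>2.5: break
print(m.current_grip_width(),m.current_time())
im,W=cloud('side');save(cv2.resize(im[130:350,220:460],None,fx=2.5,fy=2.5),'placed')
E
```

```text
cap z [-0.06229778 -0.04714499] y [-0.01515158  0.01666412] xmin -0.03559490965713372
body top x vs z [-0.00020075 -0.03185038] 1517
tube_mid off toward cap -0.0007022235148759007
[-0.9  0.1 -0.7] 30.6667
0.005 [-0.   1.  -0.6]
0.004 [ 0.2  0.1 -0.7]
0.003 [-0.5  1.7 -0.1]
0.002 [-0.2  0.7  0.9]
0.001 [-0.7  0.1  0.6]
0.0 [-2.   0.4  7. ]
0.30776612222953387 33.0083
```

View pics/placed.png

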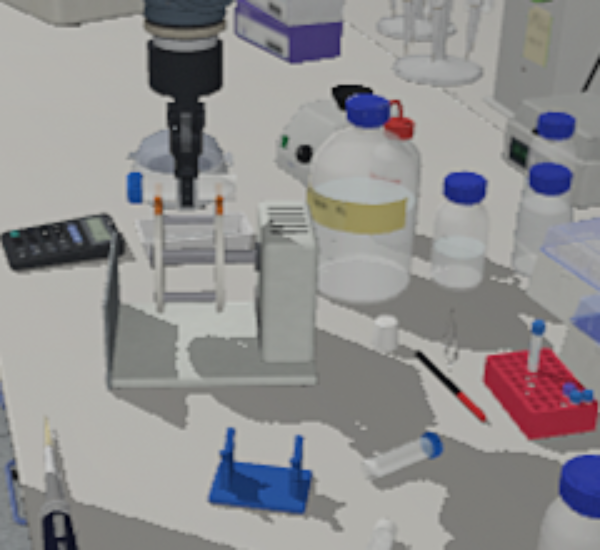

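The tube sits on both orange saddles at (160,205) and (220,205), its cap beyond the front one, with firm contact exactly at the expected height. I'll release it, back off upwards and check.

```bash
python3 - <<'E'
from h import *
m.set_gripper(.55); m.dwell(.2); print(np.round(m.current_force(),1))
p=np.array(m.current_ee_pos()); m.move_l(p+[0,0,.12],None,.12)
m.move_ptp([.49,.13,.32],R_(TH)); m.dwell(.3)
im,W=cloud('wrist');save(im,'final');print(drumfit(W));saddles(W,im)
P=W.reshape(-1,3);i=im.reshape(-1,3).astype(int);ok=~np.isnan(P[:,0]);P=P[ok]-C;i=i[ok]
X=np.array([np.cos(TH),np.sin(TH)]);Y=np.array([-X[1],X[0]]);x=P[:,:2]@X;y=P[:,:2]@Y;z=P[:,2]
k=(z>.083)&(z<.11)&(abs(x)<.085)&(abs(y)<.03);cap=i[:,2]-i[:,0]>60
print('x',np.percentile(x[k],[1,99]),'cap x',np.percentile(x[k&cap],[2,98]),'ymid',np.median(y[k]),'axis slope',np.polyfit(x[k&~cap],y[k&~cap],1),'ztop body',np.percentile(z[k&~cap],97))
for lo,hi in ((-.025,-.005),(.005,.025)):
    q=k&~cap&(x>lo)&(x<hi);print('ztop',np.percentile(z[q],95))
print(m.current_time())
E
```

```text
[ 0.3  0.1 -0.4]
(np.int64(1149), np.float64(0.00047019892082702597), np.float64(3.1328660073298216), np.float64(179.5))
saddle -1 x [-0.0384 -0.028 ] y [-0.0192  0.016   0.021 ] ztops R,L [np.float64(0.0799), np.float64(0.0844)] zmin 0.065
saddle 1 x [0.0217 0.0363] y [-0.0188  0.0163  0.0208] ztops R,L [np.float64(0.0802), np.float64(0.0798)] zmin 0.0642
x [-0.06249644  0.04909374] cap x [-0.06261575 -0.04806167] ymid 0.0003865035128732643 axis slope [0.00209481 0.00050088] ztop body 0.09555561777961345
ztop 0.09534906735537149
ztop 0.09532644411911123
35.3417
```

View pics/final.png

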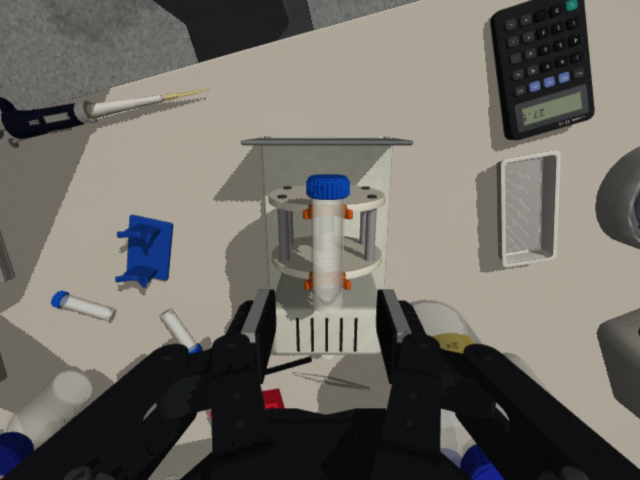

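The tube lies level and centred in both saddles, with its cap at (328,187) beyond the front one. The drum is within 0.5° of the top and the gripper is clear, so I'm handing in.

```bash
python3 -c "
from bench import manip as m
m.sign_off(); print('signed off')"
```

```text
the job is handed in; nothing more can be done
signed off
```

The cradle is at the top and the blue-capped tube is lying in it. I handed the job in at about 35 s of the 56 s allowed; the hand-in gives no verdict.

- **Drum:** I turned it with two gripped-bar strokes. The first attempt stopped about 2° past the top and the first fix left it about 1° the other way, so I made a second small correction. The last camera fit puts the cradle within about 0.5° of the top (-0.5° after placing, -0.25° just before).
- **Tube:** I gripped it across its middle, lifted it clear of the blue rest and lowered it until it touched both saddles at the expected height, with about 7 N of contact. I then released it and backed off upwards.
- **Last checks:** The tube is level and within about 1 mm of the cradle's centre, lengthwise and sideways. Its body is in both saddles and the cap is beyond the front one, from 48 to 63 mm out. The gripper was well above everything and touching nothing. In the last picture I saw nothing else that had moved.
- **Disagreements:**
  - The camera and the arm differed by about 1–2 mm, which caused the drum overshoot.
  - The early views of the tube's position differed by 2–4 mm, so I used the nearest one.
  - One saddle-edge reading in the final check (84 mm instead of 80 mm) was probably the tube's edge, picked up as orange.

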